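# Fit the gas filter and set the wheel valve two turns open

## Robot

A 6-joint arm with a two-finger parallel gripper is mounted at the origin on the work surface. World frame = base frame: x ahead of the robot, y to its left, z up, the work surface at z = 0. Lengths are in m, angles in rad, forces in N, time in s.
With the tool pointing down it reaches from about 0.225 to 0.875 m from the base axis. Payload 3.4 kg.
Tool frame: the origin (TCP) lies midway between the tips of the shut fingers; the grasp point (between the pads) lies 19 mm behind it; x points along the fingers, z is the direction in which the jaws open and shut, and the axes are right-handed (so a half turn about x gives the same grasp; the last joint's range is limited). The gripper opens to 85 mm and grips with 20 to 120 N. Pads are 22 mm wide; open, the fingers measure 114 mm over their backs; the gripper's body (76 mm by 85 mm) begins 54 mm behind the grasp point. The pads swing forward as they close: fully open they stand 13 mm farther back than shut.
Start: joints at [1.197, 0.276, 1.505, -0, 1.361, -0.121], TCP at [0.144, 0.557, 0.231] pointing down, gripper open.
Joint ranges: [-2.89, 2.89], [-0.75, 2.08], [0.22, 2.7], [-1.18, 4.32], [0.11, 2.71], [-2.7, 2.7]. Speed limits (rad/s): [2.57, 2.57, 3.14, 3.14, 3.14, 3.14].

## Interface

Orientations are given as a unit quaternion [w, x, y, z].
In Python, from rig import manip, eyes gives the robot as it stands. The module is installed in compiled form; this text tells all that it offers.
- The arm moves only by the shell command python3 -m crank 'ROWS' [FORCE]. ROWS is JSON, a list of rows, each a list of 7 numbers: the shift along the tool's x, y, z in cm, then the turn, a rotation vector about the tool's x, y, z in degrees, then the finger opening in cm, from 0 to 8.54. A call has 1 to 5 rows; each row is the pose to reach, as a shift and turn from the pose commanded when the call began, along the tool's axes at that moment; what a row does not reach only later rows make up. A row lasts 1/8 s, in which the tool goes at most 62.5 mm and 10.7 degrees, less where a joint would pass 70% of its speed; a pose out of reach is approached as far as the arm can. A call with a gripper value outside its range is refused whole. The fingers move at their own pace and stop on an object; FORCE is the grip in N (left out, the last holds). Time passes only in rows, so rows that repeat a pose let the fingers close. It gives the time, the measured TCP pose, the force and the opening at its end, in the units of the state.
- manip.get_state(): the state, without advancing time (a new reading comes with each control period).
- eyes.get_image(name): name is "side" or "top" or "wrist"; returns a dict with "color" (384x512x3 uint8, blue, green, red), "z_map" (384x512 float32, m along the optical axis (not along the pixel's ray), 0 where there is no reading), "vertical_fov" (degrees; the focal length in pixels is half the picture's height over the tangent of half this angle, whatever the lens; pixels are square), "cx", "cy" (the principal point, pixels), "eye" and "attitude" of the camera in the world. Camera axes: x right, y up, looking along -z (the intrinsics and any distortion apply to the point x, -y, -z); pixel columns grow to the right and rows downward; lengths in m; the calibration is good to about 2 mm. The wrist camera is an equidistant fisheye: a pixel r from the principal point sees the ray r / f radians off the axis. A picture is of the moment at which its call begins.
- manip.sign_off(): hands the job in, once; it reports no verdict.
The state is a dict: "clock": time; "qpos": joint angles; "qd": joint speeds; "effort": joint torques, N m; "position": TCP position; "ee_rot": TCP orientation; "contact_force": force on the tool from outside, world axes, zero at the start; "moment": the same for the moment, N m; "width": finger opening in m.
Only numpy, scipy, OpenCV 4.12 (cv2) and the standard library are available. Lean on these libraries where they do the work, as an engineer would, in place of code of your own. Each camera call takes 0.05 s, during which the arm holds its last target.

## Task

Put the gas panel into service: push its raised filter cartridge down until the cap sits flush on the housing, then turn the cartridge clockwise to its stop to lock it. Next close the wheel valve clockwise to its stop, then back it off exactly two full turns. The valve springs shut if let go, so finish while still gripping the upright handle on the wheel's rim, with the wheel at two turns open, and do not disturb the glassware and other things standing or lying around.

Things in the scene. Friction and masses are not known exactly. Their poses are not given: they have to be found in the camera images.
- panel: Gas panel fixed to the bench: grey base plate 130 (its x) by 360 (its y) by 12 mm; origin under the plate's centre on the bench, z up. On it, along its y axis: the filter housing at y = +90 mm, a small round gauge in the middle (top 65 mm high) and the wheel valve at y = -90 mm, joined by copper pipe. It stands anywhere within about 20 cm and is turned by up to 0.5 rad.
- filter_grip (a point): Point in the bar grip of the filter cartridge, 34 mm above the underside of its cap, 11 mm under the bar's top: 123 mm above the bench when fully raised, 98 mm when home. The cap is a grey disc, 66 mm across, 9 mm thick; the upright bar on it is 50 mm long (this point's x), 14 mm thick (its y: grip across this) and 36 mm high.
- filter_seat (a point): Fixed point: centre of the top face of the aluminium filter housing (66 mm across), 64 mm above the bench, where the cap's underside sits when home.
- filter_slide (a joint): How far the cartridge has been pushed straight down, m: 0 fully raised, 0.025 home with the cap flush on the housing (stop). Friction about 5 N holds it where it is left.
- filter_turn (a joint): How far the cartridge cap has been turned clockwise seen from above, rad: 0 unlocked (the bar lies along the panel's x), 1.05 locked (stop). Friction 0.08 N m; it stays where it is left.
- valve_axis (a point): Fixed point on the upright axis of the valve wheel, 92 mm above the bench, level with the top of the rim. The steel wheel measures 102 mm over its rim and has four spokes; nothing of the hub stands higher than the rim.
- valve_wheel (a joint): Turn of the wheel, rad: 0 closed at the stop, growing counter-clockwise from above as it opens (6.283 a turn, upper stop 18). At value q the handle stands at angle q counter-clockwise from the panel's x axis: closed and at whole turns it is on the +x side, over a small steel tab. Friction 0.10 N m; a closing spring of 0.011 N m/rad: let go, it stays put below 1.4 turns, above that it runs back.
- handle: Black plastic handle on the wheel's rim, an upright round peg 20 mm across and 50 mm high that spins freely on its own pin, so a gripper can hold it and go round without turning. It stands 45 mm from the wheel's axis. Origin at the centre of its foot, 94 mm above the bench, its top at 144 mm.
- handle_mid (a point): Point on the handle's axis, 28 mm above its foot, where to grip it (122 mm above the bench).
- flask_a: Clear glass conical flask, 76 mm across its foot, 115 mm high. Bystander; origin under its centre.
- flask_b: Amber glass conical flask, 65 mm across its foot, 98 mm high. Bystander; origin under its centre.
- beaker: Clear glass beaker, 66 mm across, 85 mm high. Bystander; origin under its centre.
- reagent: Amber bottle, 68 mm across, 150 mm high. Bystander; origin under its centre.
- salt_jar: White jar, 44 mm across, 70 mm high. Bystander; origin under its centre.
- spare_filter: Spare filter cartridge standing loose on the bench beside the panel, 66 mm across, 95 mm high. Bystander, not to be used; origin under its centre.
- spanner: Steel spanner lying on the bench, 150 mm long. Bystander; origin under its centre.

How it is judged:
By the outcome, as a careful person would: the job done as asked, in the order asked, and still so for the second after the job is handed in, while the arm keeps its last pose, push and grip.
It also fails if it takes over 70 s, if anything falls off the work surface, if the arm or the gripper's body presses on something with over 40 N, if the wrist force passes 120 N, or if a joint passes its speed limit or range.

## Working session

There is one attempt and no reset: what is moved stays moved. The work goes in short steps, Python scripts to look and compute and a shell command to move; the robot and the scene stay as the last step left them, time stands still between calls to the robot, and variables do not carry over. Pictures are saved under pics/ and viewed, and the job is handed in when it is done.

```bash
mkdir -p pics; python3 - <<'E'
from rig import manip, eyes
import cv2
print(manip.get_state())
for n in ["side","top","wrist"]:
    i=eyes.get_image(n); cv2.imwrite(f"pics/{n}0.png",i["color"])
    print(n,i["vertical_fov"],i["cx"],i["cy"],i["eye"],i["attitude"])
E
```

```text
{'clock': 0.0, 'qpos': array([ 1.19698960e+00,  2.76599161e-01,  1.50612829e+00,  1.39497588e-05,
        1.36072745e+00, -1.20982240e-01]), 'qd': array([ 4.93685857e-04,  8.06829085e-05,  3.94586659e-04,  2.32156225e-04,
       -2.68839053e-03,  5.45623349e-04]), 'effort': array([-5.62274872e-04, -4.16779053e+01, -2.45800388e+01, -3.66586464e-04,
        1.15007150e-02,  1.30261037e-05]), 'position': array([0.1436239 , 0.55622117, 0.23043928]), 'ee_rot': array([ 0.55848074, -0.43330462,  0.55961647,  0.43263814]), 'contact_force': array([ 0.08296931,  0.67837842, -0.1102292 ]), 'moment': array([ 0.00643461, -0.02920156,  0.00700601]), 'width': 0.08518000229331449}
side 57.98959963582844 251.27967984197707 190.21228932795006 [0.2173961  0.48321982 0.71564376] [-0.3386401  -0.13072505  0.34470985  0.8656841 ]
top 56.78039302471383 258.69293313750035 197.06901698358243 [0.53523588 0.06109712 0.92127106] [-0.70296426 -0.0220844   0.03273325  0.7101282 ]
wrist 65.70646984690485 257.6923727985976 187.2701619131705 [0.07573926 0.57381097 0.37184884] [ 0.78296981 -0.11028697 -0.08476885  0.60630793]
```

View pics/top0.png

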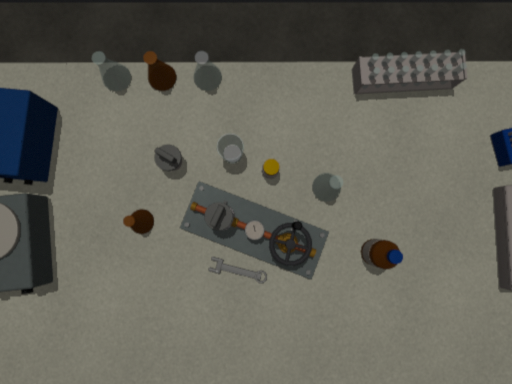

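View pics/side0.png

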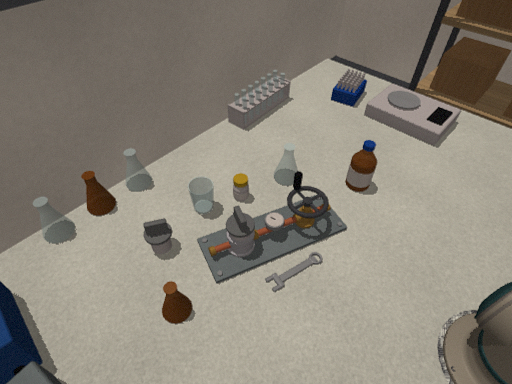

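View pics/wrist0.png

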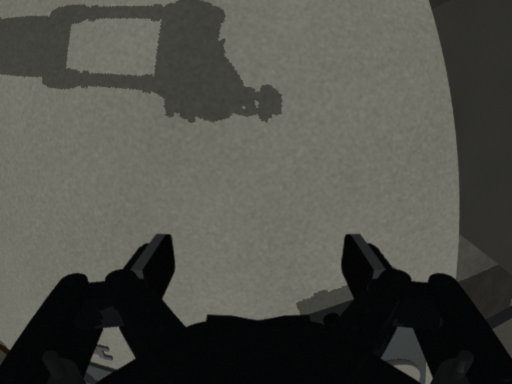

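```bash
cat > h.py <<'E'
import numpy as np, cv2
from rig import manip, eyes
from scipy.spatial.transform import Rotation as R
def rot(q): return R.from_quat([q[1],q[2],q[3],q[0]])
def ray(i,u,v):
    f=192/np.tan(np.radians(i["vertical_fov"]/2))
    d=np.array([(u-i["cx"])/f,-(v-i["cy"])/f,-1.0]); return rot(i["attitude"]).apply(d)
def at_z(i,u,v,z):
    d=ray(i,u,v); e=np.array(i["eye"]); return e+d*(z-e[2])/d[2]
def px(i,u,v):
    return np.array(i["eye"])+ray(i,u,v)*i["z_map"][int(round(v)),int(round(u))]
def proj(i,p):
    f=192/np.tan(np.radians(i["vertical_fov"]/2))
    c=rot(i["attitude"]).inv().apply(np.array(p)-i["eye"]); return i["cx"]+f*c[0]/-c[2], i["cy"]-f*c[1]/-c[2]
def cloud(i):
    H,W=i["z_map"].shape; f=192/np.tan(np.radians(i["vertical_fov"]/2))
    u,v=np.meshgrid(np.arange(W),np.arange(H)); z=i["z_map"]
    c=np.stack([(u-i["cx"])/f*z,-(v-i["cy"])/f*z,-z],-1)
    return rot(i["attitude"]).apply(c.reshape(-1,3)).reshape(H,W,3)+i["eye"]
E
python3 - <<'E'
from h import *
t=eyes.get_image("top");s=eyes.get_image("side")
import pickle; pickle.dump((t,s),open("im0.pkl","wb"))
c=t["color"][165:295,165:345]; cv2.imwrite("pics/topc.png",cv2.resize(c,None,fx=4.4,fy=4.4,interpolation=cv2.INTER_CUBIC))
c=s["color"][150:300,180:380]; cv2.imwrite("pics/sidec.png",cv2.resize(c,None,fx=4,fy=4,interpolation=cv2.INTER_CUBIC))
for u,v in [(202,184),(328,230),(313,275),(181,228)]: print(at_z(t,u,v,.012),px(t,u,v))
E
```

```text
[0.64088728 0.19230132 0.012     ] [0.64103828 0.19248884 0.0107005 ]
[ 0.51968827 -0.12927599  0.012     ] [ 0.51945646 -0.13211439 -0.00155694]
[ 0.40674836 -0.08827976  0.012     ] [ 0.40513875 -0.09015107  0.00060917]
[0.5288453  0.24538138 0.012     ] [0.52884641 0.24534948 0.01215738]
```

View pics/topc.png

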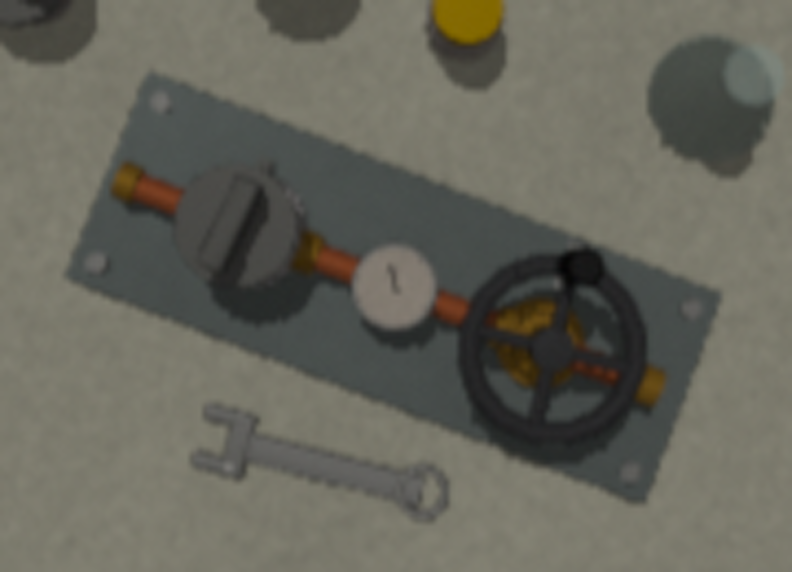

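View pics/sidec.png

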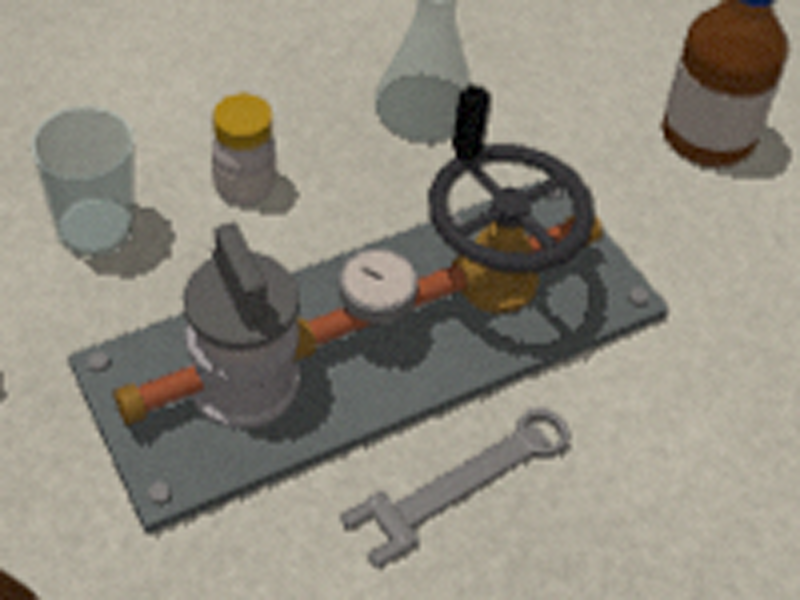

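```bash
python3 - <<'E'
from h import *
import pickle; t,s=pickle.load(open("im0.pkl","rb"))
from scipy.optimize import least_squares
def tp(a,b): return (a+.5)/4.4+165-.5,(b+.5)/4.4+165-.5
def sp(a,b): return (a+.5)/4+180-.5,(b+.5)/4+150-.5
pc=np.array([[.065,.18],[.065,-.18],[-.065,-.18],[-.065,.18]])
T=[(152,72),(720,293),(642,503),(68,276)]
S=[(72,357),None,(667,308),(150,528)]
P=np.array([at_z(t,*tp(*a),.012)[:2] for a in T])
Sx=np.array([at_z(s,*sp(*a),.012)[:2] if a else [np.nan]*2 for a in S])
print(P,Sx)
W=at_z(t,*tp(553,346),.09);print("wheel top",W, at_z(s,*sp(511,205),.09))
print("handle top", at_z(t,*tp(585,265),.144), at_z(s,*sp(474,92),.144))
print("cap top bar", at_z(t,*tp(238,213),.134), at_z(s,*sp(227,230),.134))
ok=~np.isnan(Sx[:,0])
f=lambda p:(np.concatenate([P,Sx[ok]])-(np.concatenate([pc,pc[ok]])@np.array([[np.cos(p[2]),np.sin(p[2])],[-np.sin(p[2]),np.cos(p[2])]])+p[:2])).ravel()
r=least_squares(f,[.5,.05,0]);print(r.x,r.fun.reshape(-1,2))
x,y,a=r.x
pw=lambda X,Y,Z:(x+np.cos(a)*X-np.sin(a)*Y,y+np.sin(a)*X+np.cos(a)*Y,Z)
for n,q in dict(filt=(0,.09,.134),wheel=(0,-.09,.09),h=(.045,-.09,.144),hf=(.045,-.09,.094)).items():
  w=pw(*q); u=np.array(proj(t,w)); v=np.array(proj(s,w)); print(n,w,(u-164.5)*4.4-.5,(v-[179.5,149.5])*4-.5)
c=cloud(t)
for lo,hi in [(.115,.14),(.135,.15),(.08,.1)]:
  m=(c[...,2]>lo)&(c[...,2]<hi)&(np.hypot(c[...,0]-x,c[...,1]-y)<.17); q=c[m]; print(lo,len(q),q.mean(0),q.min(0),q.max(0))
E
```

```text
[[ 0.64876864  0.19959952]
 [ 0.51661613 -0.12983746]
 [ 0.39702917 -0.0817825 ]
 [ 0.53054059  0.24775342]] [[ 0.64711253  0.2030908 ]
 [        nan         nan]
 [ 0.39854124 -0.07911014]
 [ 0.52793473  0.25043055]]
wheel top [ 0.49128769 -0.02416304  0.09      ] [ 0.48942964 -0.0197322   0.09      ]
handle top [ 0.5338976  -0.03524086  0.144     ] [ 0.53557849 -0.03425524  0.144     ]
cap top bar [0.56180725 0.1377301  0.134     ] [0.5740909  0.13728678 0.134     ]
[ 0.52288664  0.05983893 -0.37965522] [[-1.19755847e-03 -3.33304170e-03]
 [ 6.60271416e-05  1.59526915e-03]
 [ 1.22208638e-03  1.47219404e-03]
 [ 1.31741318e-03 -3.35717862e-03]
 [-2.85367266e-03  1.58244013e-04]
 [ 2.73415734e-03  4.14455763e-03]
 [-1.28845292e-03 -6.80044506e-04]]
filt (np.float64(0.5562406662885916), np.float64(0.14343025526526842), 0.134) [226.65677995 224.20235013] [242.66864569 253.3740673 ]
wheel (np.float64(0.4895326190373347), np.float64(-0.023752388666223638), 0.09) [552.28292095 349.35156553] [514.81008147 201.26735138]
h (np.float64(0.5313282800202077), np.float64(-0.040429400479037876), 0.144) [595.52938935 270.07770571] [485.97879062  90.11965263]
hf (np.float64(0.5313282800202077), np.float64(-0.040429400479037876), 0.094) [583.18484752 269.7339103 ] [476.9972558  148.18273511]
0.115 162 [0.55372502 0.13008616 0.13215541] [ 0.52473114 -0.04137342  0.11844062] [0.57971399 0.15747903 0.1397767 ]
0.135 78 [ 5.37742806e-01 -4.49992380e-04  1.41955684e-01] [ 0.52476176 -0.04325815  0.13505743] [0.57726764 0.15458462 0.14774655]
0.08 1269 [0.51140791 0.03706743 0.09304053] [ 0.43848845 -0.07284749  0.0826142 ] [0.59109235 0.1755385  0.09999713]
```

```bash
python3 - <<'E'
from h import *
import pickle; t,s=pickle.load(open("im0.pkl","rb"))
st=manip.get_state(); M=rot(st["ee_rot"]).as_matrix(); print(M.round(3))
for i in (t,s):
  c=cloud(i)
  m=(c[...,2]>.108)&(np.hypot(c[...,0]-.556,c[...,1]-.143)<.05); q=c[m]
  q=q[:, :]; print(len(q),q.min(0),q.max(0),np.percentile(q[:,2],[50,90,95]))
  top=q[q[:,2]>np.percentile(q[:,2],90)-.006]; rc=cv2.minAreaRect((top[:,:2]*1000).astype(np.float32)); print(rc)
  m=(c[...,2]>.074)&(c[...,2]<.108)&(np.hypot(c[...,0]-.556,c[...,1]-.143)<.045); q=c[m]; print("cap",np.percentile(q[:,2],[10,50,90]),cv2.minEnclosingCircle((q[:,:2]*1000).astype(np.float32)))
  m=(c[...,2]>.105)&(np.hypot(c[...,0]-.533,c[...,1]+.038)<.03); q=c[m]; print("handle",len(q),q.min(0),q.max(0),q.mean(0))
  m=(c[...,2]>.08)&(c[...,2]<.098)&(np.hypot(c[...,0]-.49,c[...,1]+.024)<.065); q=c[m]; print("wheel",cv2.minEnclosingCircle((q[:,:2]*1000).astype(np.float32)))
E
```

```text
[[-0.    -0.968  0.25 ]
 [-0.001  0.25   0.968]
 [-1.     0.    -0.001]]
161 [0.53320909 0.12768363 0.10853177] [0.57971399 0.15747903 0.13649765] [0.13288683 0.13485014 0.13551898]
((555.7583618164062, 143.36322021484375), (14.166911125183105, 48.55583953857422), 65.00813293457031)
cap [0.09545528 0.09737956 0.09942561] ((558.73681640625, 142.2366180419922), 35.640167236328125)
handle 73 [ 0.52446766 -0.04325815  0.10626476] [ 0.54026609 -0.02545807  0.14774655] [ 0.53237051 -0.03338711  0.14033289]
wheel ((488.5531311035156, -23.618032455444336), 50.81044006347656)
191 [0.53318357 0.12821422 0.10826285] [0.58012223 0.16034388 0.13451972] [0.13051312 0.13248968 0.13307598]
((556.4458618164062, 144.8973388671875), (14.027182579040527, 50.77347946166992), 64.28913879394531)
cap [0.093262   0.0958606  0.09783218] ((560.4620361328125, 142.30880737304688), 36.760616302490234)
handle 118 [ 0.5238631  -0.04153162  0.10504021] [ 0.54199245 -0.02280491  0.14348671] [ 0.53110195 -0.02983028  0.1282003 ]
wheel ((490.51055908203125, -21.65252685546875), 50.53364562988281)
```

```bash
for k in 1 ; do python3 -m crank '[[0,-50.2,-29.6,0,0,0,8.54],[0,-50.2,-29.6,0,0,0,8.54],[0,-50.2,-29.6,0,0,0,8.54],[0,-50.2,-29.6,0,0,0,8.54],[0,-50.2,-29.6,0,0,0,8.54]]' 60; done
cat > s.py <<'E'
import sys
from h import *
def go(x,y,z,yaw=None):
    st=manip.get_state(); M=rot(st["ee_rot"]).as_matrix(); d=np.array([x,y,z])-st["position"]
    print("t",st["clock"].round(2),"pos",st["position"].round(4),"F",st["contact_force"].round(1),"M",st["moment"].round(2),"w",round(st["width"],4))
    yz=np.degrees(np.arctan2(M[1,2],M[0,2])); print("yaw z",yz.round(2),"tiltx",M[:,0].round(3),"q",st["qpos"].round(2))
    print("shift cm",(M.T@d*100).round(2), "turn x", None if yaw is None else round(yz-yaw,2))
if __name__=="__main__": go(*map(float,sys.argv[1:]))
E
python3 s.py .5562 .144 .2 66
```

```text
clock: 0.88
position: [0.3659, 0.3343, 0.2314]
ee_rot: [0.559, -0.433, 0.559, 0.433]
contact_force: [0.5, -0.3, 0.6]
width: 0.0855Traceback (most recent call last):
  File "s.py", line 8, in <module>
    if __name__=="__main__": go(*map(float,sys.argv[1:]))
                             ~~^^^^^^^^^^^^^^^^^^^^^^^^^^
  File "s.py", line 5, in go
    print("t",st["clock"].round(2),"pos",st["position"].round(4),"F",st["contact_force"].round(1),"M",st["moment"].round(2),"w",round(st["width"],4))
              ^^^^^^^^^^^^^^^^^
AttributeError: 'float' object has no attribute 'round'
```

```bash
sed -i 's/st\["clock"\].round(2)/round(st["clock"],2)/' s.py; python3 s.py .5562 .144 .2 66
```

```text
t 0.88 pos [0.3659 0.3343 0.2314] F [ 0.5 -0.3  0.6] M [ 0.   -0.02 -0.03] w 0.0855
yaw z 75.53 tiltx [ 0.001  0.001 -1.   ] q [ 0.6   0.16  1.67  0.    1.32 -0.72]
shift cm [  3.14 -23.18 -13.67] turn x 9.53
```

```bash
python3 -m crank '[[2,-23.2,-13.7,9.5,0,0,8.54],[2,-23.2,-13.7,9.5,0,0,8.54],[2,-23.2,-13.7,9.5,0,0,8.54],[2,-23.2,-13.7,9.5,0,0,8.54],[2,-23.2,-13.7,9.5,0,0,8.54]]' 60;python3 s.py .5562 .144 .106 66
```

```text
clock: 1.5
position: [0.5573, 0.1422, 0.2106]
ee_rot: [0.594, -0.384, 0.594, 0.384]
contact_force: [-0.4, 0.8, -0.2]
width: 0.0855
t 1.5 pos [0.5573 0.1422 0.2106] F [-0.4  0.8 -0.2] M [-0.03  0.   -0.01] w 0.0855
yaw z 65.81 tiltx [ 0.    -0.001 -1.   ] q [ 0.13  0.29  1.54 -0.    1.31 -1.02]
shift cm [10.46  0.18  0.12] turn x -0.19
```

```bash
python3 - <<'E'
from h import *
for n in ["side","wrist"]:
    i=eyes.get_image(n); cv2.imwrite(f"pics/{n}1.png",i["color"])
E
```

```text
(no output)
```

View pics/wrist1.png

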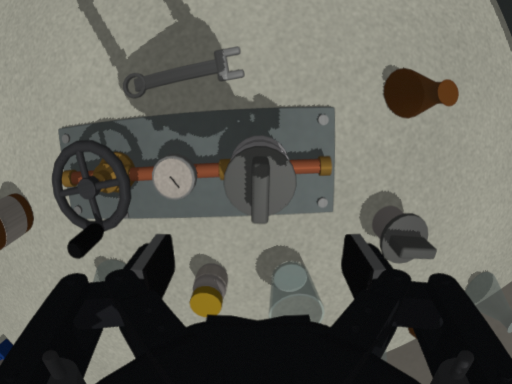

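View pics/side1.png

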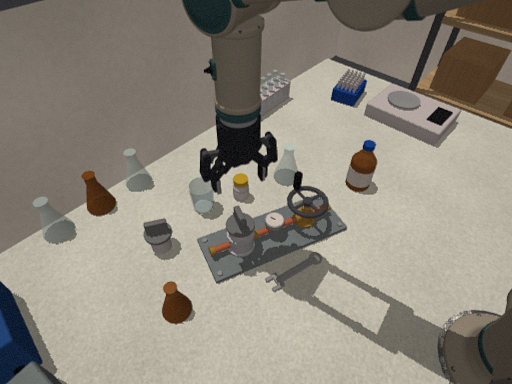

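```bash
python3 - <<'E'
from h import *
import pickle; t,s=pickle.load(open("im0.pkl","rb"))
print("spare",at_z(t,168,157,.09),"beaker",at_z(t,232,153,.08),"flask_a top",at_z(t,335,184,.115),at_z(t,326,187,.0),"reagent",at_z(t,396,256,.15),"jar",at_z(t,271,167,.07))
E
python3 -m crank '[[5,0.15,0.12,0,0,0,8.54],[10.4,0.15,0.12,0,0,0,8.54],[10.4,0.15,0.12,0,0,0,1],[10.4,0.15,0.12,0,0,0,1],[10.4,0.15,0.12,0,0,0,1]]' 60;python3 s.py .5562 .144 .106 66
```

```text
spare [0.69662344 0.26118047 0.09      ] beaker [0.70705847 0.11089417 0.08      ] flask_a top [ 0.6261763  -0.12650687  0.115     ] [ 0.63147217 -0.12944179  0.        ] reagent [ 0.4644635  -0.24639696  0.15      ] jar [0.67404563 0.01733302 0.07      ]
clock: 2.22
position: [0.5559, 0.1476, 0.11]
ee_rot: [0.595, -0.386, 0.591, 0.385]
contact_force: [0.1, -0.3, 0.4]
width: 0.032
t 2.23 pos [0.5559 0.1476 0.11  ] F [ 0.1 -0.3  0.4] M [-0.05 -0.    0.03] w 0.032
yaw z 66.06 tiltx [ 0.005  0.001 -1.   ] q [ 0.14  0.37  1.69  0.    1.08 -1.01]
shift cm [ 0.4  -0.17 -0.32] turn x 0.06
```

```bash
python3 -m crank '[[0,0,0,0,0,0,0.8],[0,0,0,0,0,0,0.8],[0,0,0,0,0,0,0.8]]' 60;python3 s.py .5562 .144 .106 66
```

```text
clock: 2.6
position: [0.5545, 0.1451, 0.1089]
ee_rot: [0.593, -0.386, 0.593, 0.384]
contact_force: [-1.2, -5.9, 3.5]
width: 0.0128
t 2.6 pos [0.5545 0.1451 0.1089] F [-1.2 -5.9  3.5] M [-0.73  0.18 -0.04] w 0.0128
yaw z 66.04 tiltx [ 0.001 -0.003 -1.   ] q [ 0.14  0.37  1.69 -0.    1.08 -1.01]
shift cm [ 0.3  -0.2  -0.03] turn x 0.04
```

```bash
python3 -m crank '[[0.6,0,-0.1,0,0,0,0.8],[1.2,0,-0.1,0,0,0,0.8],[1.8,0,-0.1,0,0,0,0.8],[2.3,0,-0.1,0,0,0,0.8],[2.3,0,-0.1,0,0,0,0.8]]' 60;python3 s.py .5562 .144 .081 66
```

```text
clock: 3.22
position: [0.5546, 0.1451, 0.0855]
ee_rot: [0.593, -0.386, 0.593, 0.385]
contact_force: [-1.4, -5.3, 12.3]
width: 0.0127
t 3.23 pos [0.5546 0.1451 0.0855] F [-1.4 -5.3 12.3] M [-0.95  0.3  -0.01] w 0.0127
yaw z 66.04 tiltx [ 0.002 -0.001 -1.   ] q [ 0.14  0.39  1.72 -0.    1.03 -1.02]
shift cm [ 0.45 -0.19 -0.04] turn x 0.04
```

```bash
python3 -m crank '[[0.3,0,-0.1,0,0,0,0.8],[0.5,0,-0.1,0,0,0,0.8],[0.5,0,-0.1,0,0,0,0.8]]' 60;python3 s.py .5562 .144 .081 66
```

```text
clock: 3.6
position: [0.5547, 0.1451, 0.0852]
ee_rot: [0.594, -0.386, 0.591, 0.384]
contact_force: [-9.4, -4.7, 36.6]
width: 0.0129
t 3.6 pos [0.5547 0.1451 0.0852] F [-9.4 -4.7 36.6] M [-0.87  1.5  -0.06] w 0.0129
yaw z 66.03 tiltx [ 0.005  0.    -1.   ] q [ 0.13  0.39  1.73 -0.    1.02 -1.02]
shift cm [ 0.42 -0.18 -0.04] turn x 0.03
```

```bash
python3 -m crank '[[-0.2,0,-0.05,10,0,0,0.8],[-0.2,-0.05,-0.05,20,0,0,0.8],[-0.2,-0.1,-0.05,30,0,0,0.8],[-0.2,-0.15,-0.05,40,0,0,0.8],[-0.2,-0.15,-0.05,50,0,0,0.8]]' 60;python3 s.py .5562 .144 .081 2
```

```text
clock: 4.22
position: [0.5575, 0.1472, 0.0854]
ee_rot: [0.704, -0.094, 0.697, 0.098]
contact_force: [-2.2, 4.2, 21.9]
width: 0.0128
t 4.22 pos [0.5575 0.1472 0.0854] F [-2.2  4.2 21.9] M [0.54 0.47 0.12] w 0.0128
yaw z 15.63 tiltx [ 0.008  0.006 -1.   ] q [ 0.13  0.39  1.72  0.01  1.02 -0.14]
shift cm [ 0.44 -0.28 -0.22] turn x 13.63
```

```bash
python3 -m crank '[[0,0,0,7,0,0,0.8],[0,0,0,12,0,0,0.8],[0,0,0,14,0,0,0.8],[0,0,0,14,0,0,0.8]]' 60;python3 s.py .5562 .144 .081 2
```

```text
clock: 4.72
position: [0.5583, 0.147, 0.0854]
ee_rot: [0.71, -0.013, 0.704, 0.016]
contact_force: [-1.7, 4.2, 22.0]
width: 0.0126
t 4.72 pos [0.5583 0.147  0.0854] F [-1.7  4.2 22. ] M [0.51 0.34 1.74] w 0.0126
yaw z 2.31 tiltx [ 0.01   0.004 -1.   ] q [0.13 0.39 1.72 0.   1.02 0.09]
shift cm [ 0.44 -0.29 -0.22] turn x 0.31
```

```bash
python3 -m crank '[[0,0,0,-1,0,0,4],[0,0,0,-1,0,0,6],[-3,0,0,-1,0,0,7],[-9,0,0,-1,0,0,8.54],[-13,0,0,-1,0,0,8.54]]' 60;python3 s.py .5315 -.0338 .2 
python3 - <<'E'
from h import *
for n in ["side","top"]:
    i=eyes.get_image(n); cv2.imwrite(f"pics/{n}2.png",cv2.resize(i["color"][150:310,160:372],None,fx=3.7,fy=3.7,interpolation=cv2.INTER_CUBIC))
    c=cloud(i); m=(c[...,2]>.088)&(c[...,2]<.125)&(np.hypot(c[...,0]-.556,c[...,1]-.143)<.04); q=c[m]
    if len(q)>20: print(n,len(q),np.percentile(q[:,2],[50,95]),cv2.minAreaRect((q[:,:2]*1000).astype(np.float32)))
E
```

```text
clock: 5.35
position: [0.555, 0.1443, 0.2125]
ee_rot: [0.707, -0.018, 0.707, 0.019]
contact_force: [1.0, 0.4, 0.1]
width: 0.0855
t 5.35 pos [0.555  0.1443 0.2125] F [1.  0.4 0.1] M [ 0.03  0.02 -0.04] w 0.0855
yaw z 2.98 tiltx [ 0.     0.001 -1.   ] q [0.13 0.28 1.54 0.   1.32 0.08]
shift cm [  1.23 -17.66  -3.27] turn x None
side 190 [0.10571554 0.10870792] ((556.8545532226562, 144.88136291503906), (14.74050521850586, 50.82839584350586), 7.839200019836426)
```

View pics/side2.png

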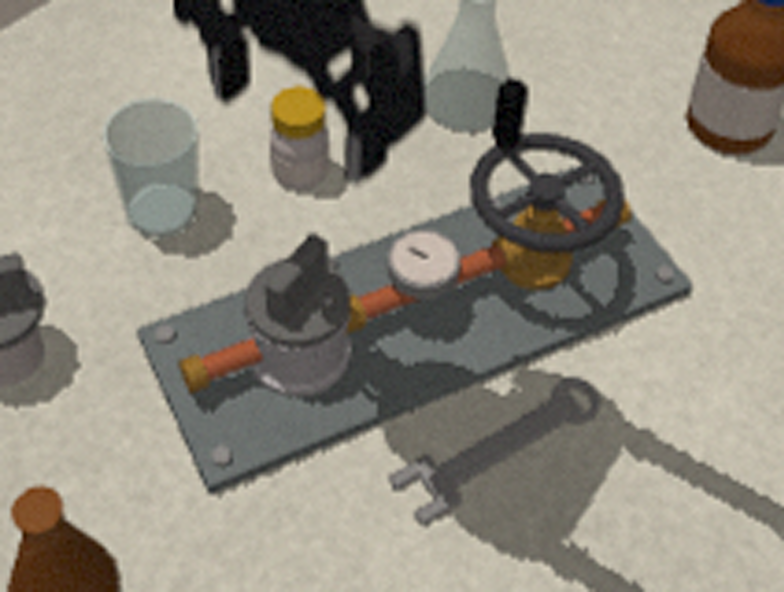

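View pics/top2.png

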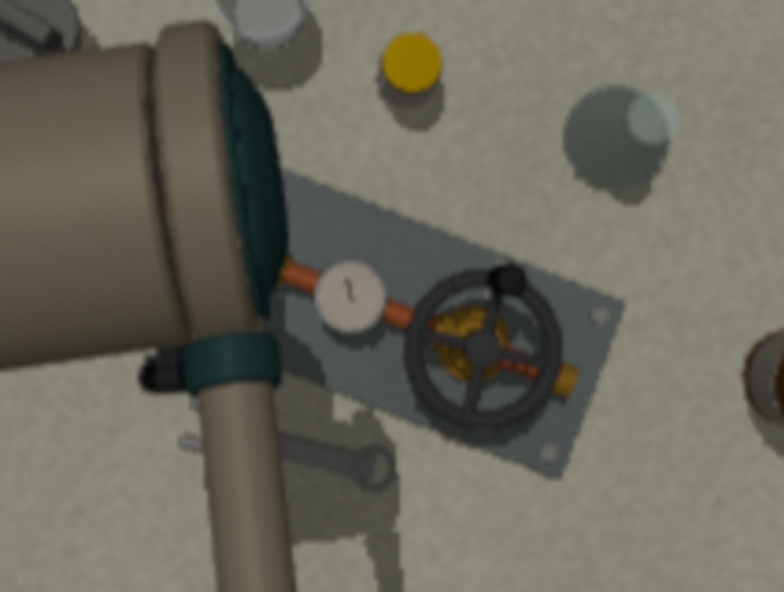

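```bash
python3 -m crank '[[0,-6,-1,-10.5,0,0,8.54],[0,-12,-2,-21,0,0,8.54],[0,-17.7,-3.2,-31.5,0,0,8.54],[0,-17.7,-3.2,-42,0,0,8.54],[0,-17.7,-3.2,-52.5,0,0,8.54]]' 60;python3 s.py .533 -.033 .103 68
```

```text
clock: 6.08
position: [0.5309, -0.0356, 0.2092]
ee_rot: [0.629, -0.321, 0.631, 0.323]
contact_force: [0.9, 0.5, 0.0]
width: 0.0855
t 6.08 pos [ 0.5309 -0.0356  0.2092] F [0.9 0.5 0. ] M [-0.01 -0.06  0.  ] w 0.0855
yaw z 54.1 tiltx [-0.003  0.001 -1.   ] q [-0.2   0.23  1.63  0.    1.29 -1.14]
shift cm [10.62 -0.05  0.34] turn x -13.9
```

```bash
python3 -m crank '[[0,0,0,-10.5,0,0,8.54],[0,0,0,-12,0,0,8.54]]' 60;python3 s.py .533 -.033 .103 68;python3 - <<'E'
from h import *
i=eyes.get_image("wrist"); cv2.imwrite("pics/wrist3.png",i["color"])
i=eyes.get_image("side"); cv2.imwrite("pics/side3.png",i["color"])
E
```

```text
clock: 6.32
position: [0.5312, -0.0344, 0.2095]
ee_rot: [0.593, -0.383, 0.594, 0.385]
contact_force: [0.1, 0.1, -0.1]
width: 0.0854
t 6.33 pos [ 0.5312 -0.0344  0.2095] F [ 0.1  0.1 -0.1] M [ 0.03 -0.08 -0.01] w 0.0854
yaw z 65.84 tiltx [-0.003  0.001 -1.   ] q [-0.2   0.23  1.63  0.    1.29 -1.35]
shift cm [10.65 -0.14  0.2 ] turn x -2.16
```

View pics/wrist3.png

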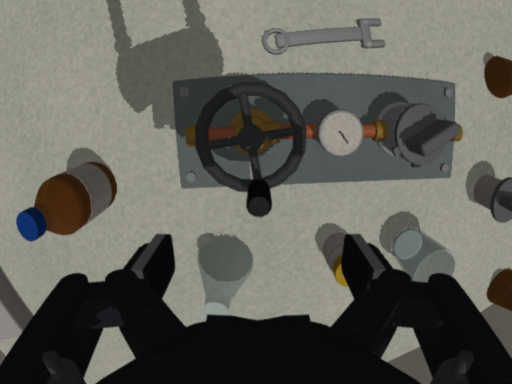

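```bash
python3 -m crank '[[5,-0.15,0.1,0,0,0,8.54],[10.4,-0.15,0.1,0,0,0,8.54],[10.4,-0.15,0.1,0,0,0,1],[10.4,-0.15,0.1,0,0,0,1],[10.4,-0.15,0.1,0,0,0,1]]' 60; python3 -m crank '[[0,0,0,0,0,0,1],[0,0,0,0,0,0,1]]';python3 s.py .533 -.033 .103 68;python3 - <<'E'
from h import *
i=eyes.get_image("wrist"); cv2.imwrite("pics/wrist4.png",i["color"])
i=eyes.get_image("side"); cv2.imwrite("pics/side4.png",i["color"])
E
```

```text
clock: 7.05
position: [0.5356, -0.0346, 0.1096]
ee_rot: [0.595, -0.386, 0.592, 0.383]
contact_force: [0.8, 0.6, 0.1]
width: 0.0322
clock: 7.3
position: [0.5352, -0.0347, 0.1095]
ee_rot: [0.594, -0.386, 0.592, 0.384]
contact_force: [-0.8, -0.2, 6.2]
width: 0.0186
t 7.3 pos [ 0.5352 -0.0347  0.1095] F [-0.8 -0.2  6.2] M [-0.05  0.14  0.02] w 0.0186
yaw z 65.92 tiltx [ 0.004 -0.001 -1.   ] q [-0.19  0.31  1.78 -0.    1.05 -1.34]
shift cm [0.65 0.27 0.06] turn x -2.08
```

View pics/wrist4.png

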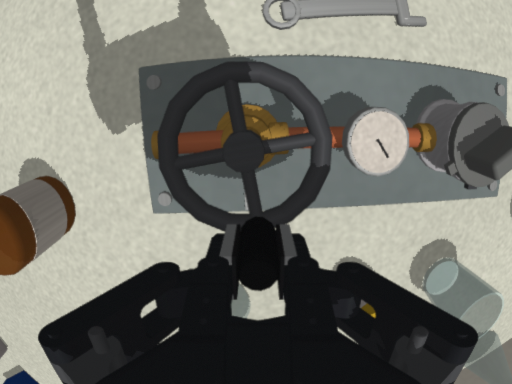

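View pics/side4.png

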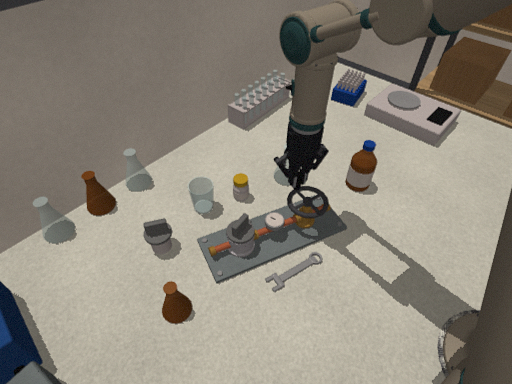

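```bash
python3 -m crank '[[0,0,-0.4,0,0,0,1],[0,0,-0.8,0,0,0,1],[0,0,-0.8,0,0,0,1]]' 60;python3 s.py .533 -.033 .103 68
```

```text
clock: 7.78
position: [0.5326, -0.0422, 0.1095]
ee_rot: [0.595, -0.386, 0.592, 0.383]
contact_force: [1.8, -1.4, 5.3]
width: 0.0183
t 7.78 pos [ 0.5326 -0.0422  0.1095] F [ 1.8 -1.4  5.3] M [-0.11 -0.08 -0.  ] w 0.0183
yaw z 65.9 tiltx [ 0.006 -0.001 -1.   ] q [-0.21  0.31  1.78 -0.    1.04 -1.36]
shift cm [0.65 0.34 0.86] turn x -2.1
```

```bash
python3 -m crank '[[0,0.05,-0.4,0,0,0,1],[0,0.05,-0.4,0,0,0,1]]' 60;python3 s.py .533 -.033 .103 68
```

```text
clock: 8.02
position: [0.5308, -0.0459, 0.1095]
ee_rot: [0.595, -0.386, 0.592, 0.383]
contact_force: [1.6, -0.1, 6.4]
width: 0.0182
t 8.03 pos [ 0.5308 -0.0459  0.1095] F [ 1.6 -0.1  6.4] M [-0.18 -0.16  0.02] w 0.0182
yaw z 65.91 tiltx [ 0.006 -0.002 -1.   ] q [-0.22  0.31  1.79 -0.    1.04 -1.37]
shift cm [0.65 0.32 1.27] turn x -2.09
```

```bash
cat > arc.py <<'E'
import sys
from h import *
# usage: phi0 phi1 step(deg) [r] ; yaw from state
a,b,n=float(sys.argv[1]),float(sys.argv[2]),int(sys.argv[3]); r=4.5
M=rot(manip.get_state()["ee_rot"]).as_matrix()
for k in range(1,n+1):
    p=np.radians(a+(b-a)*k/n); d=r*np.array([np.cos(p)-np.cos(np.radians(a)),np.sin(p)-np.sin(np.radians(a)),0])
    z=M[:,2].copy(); z[2]=0; z/=np.linalg.norm(z); y=np.array([-z[1],z[0],0])
    print(np.round([d@y,d@z],2).tolist())
E
for p in -29 -129 -229; do python3 arc.py $p $((p-100)) 5; echo; done
```

```text
[0.4, -1.51]
[1.3, -2.79]
[2.58, -3.69]
[4.08, -4.1]
[5.64, -3.96]

[1.42, 0.66]
[2.52, 1.76]
[3.19, 3.18]
[3.33, 4.73]
[2.92, 6.24]

[-0.89, 1.28]
[-2.17, 2.18]
[-3.68, 2.59]
[-5.24, 2.45]
[-6.66, 1.8]
```

```bash
python3 -m crank '[[0,0.4,-1.5,0,0,0,1],[0,1.3,-2.8,0,0,0,1],[0,2.6,-3.7,0,0,0,1],[0,4.1,-4.1,0,0,0,1],[0,5.65,-3.95,0,0,0,1]]' 60;python3 s.py .533 -.033 .103 68
```

```text
clock: 8.65
position: [0.4631, -0.0591, 0.1095]
ee_rot: [0.595, -0.386, 0.592, 0.382]
contact_force: [4.6, 2.4, 6.9]
width: 0.0184
t 8.65 pos [ 0.4631 -0.0591  0.1095] F [4.6 2.4 6.9] M [ 0.43 -0.78 -0.01] w 0.0184
yaw z 65.85 tiltx [ 0.007 -0.002 -1.   ] q [-0.28  0.22  1.92  0.    0.99 -1.43]
shift cm [ 0.7  -5.31  5.24] turn x -2.15
```

```bash
python3 -m crank '[[0,1.4,0.65,0,0,0,1],[0,2.5,1.75,0,0,0,1],[0,3.2,3.2,0,0,0,1],[0,3.35,4.75,0,0,0,1],[0,2.9,6.25,0,0,0,1]]' 60;python3 s.py .533 -.033 .103 68;  python3 -m crank '[[0,-0.9,1.3,0,0,0,1],[0,-2.15,2.2,0,0,0,1],[0,-3.7,2.6,0,0,0,1],[0,-5.25,2.45,0,0,0,1],[0,-6.65,1.8,0,0,0,1]]' 60;python3 s.py .533 -.033 .103 68
```

```text
clock: 9.28
position: [0.4613, 0.0096, 0.1095]
ee_rot: [0.594, -0.387, 0.592, 0.383]
contact_force: [1.4, -5.5, 9.1]
width: 0.0184
t 9.28 pos [0.4613 0.0096 0.1095] F [ 1.4 -5.5  9.1] M [-1.02 -0.2   0.02] w 0.0184
yaw z 65.98 tiltx [ 0.005 -0.003 -1.   ] q [-0.13  0.21  1.93 -0.    0.99 -1.28]
shift cm [ 0.7  -8.28 -0.98] turn x -2.02
clock: 9.9
position: [0.529, 0.0008, 0.1094]
ee_rot: [0.595, -0.385, 0.592, 0.385]
contact_force: [-1.4, 1.8, 12.4]
width: 0.0183
t 9.9 pos [0.529  0.0008 0.1094] F [-1.4  1.8 12.4] M [ 0.28  0.39 -0.05] w 0.0183
yaw z 65.91 tiltx [ 0.003  0.002 -1.   ] q [-0.13  0.31  1.79  0.    1.04 -1.28]
shift cm [ 0.64 -1.74 -2.93] turn x -2.09
```

```bash
python3 arc.py 31 -14 3; python3 arc.py 31 -22 4
```

```text
[-0.87, -0.79]
[-1.5, -1.78]
[-1.86, -2.9]
[-0.78, -0.69]
[-1.38, -1.54]
[-1.76, -2.5]
[-1.92, -3.53]
```

```bash
python3 -m crank '[[-0.05,-0.8,-0.7,0,0,0,1],[-0.1,-1.4,-1.55,0,0,0,1],[-0.1,-1.75,-2.5,0,0,0,1],[-0.1,-1.9,-3.5,0,0,0,1],[-0.1,-1.9,-3.5,0,0,0,1]]' 60;python3 s.py .533 -.033 .103 68
```

```text
clock: 10.52
position: [0.5331, -0.0408, 0.1096]
ee_rot: [0.595, -0.386, 0.592, 0.383]
contact_force: [4.8, 0.1, 4.2]
width: 0.0182
t 10.53 pos [ 0.5331 -0.0408  0.1096] F [4.8 0.1 4.2] M [ 0.07 -0.79 -0.03] w 0.0182
yaw z 65.86 tiltx [ 0.006 -0.001 -1.   ] q [-0.21  0.31  1.78  0.    1.04 -1.36]
shift cm [0.66 0.33 0.7 ] turn x -2.14
```

```bash
python3 -m crank '[[0,0,-0.3,0,0,0,1],[0,0,-0.3,0,0,0,1]]' 60;python3 s.py .533 -.033 .103 68
```

```text
clock: 10.78
position: [0.533, -0.041, 0.1096]
ee_rot: [0.597, -0.385, 0.591, 0.384]
contact_force: [7.8, 7.6, 3.9]
width: 0.0185
t 10.78 pos [ 0.533  -0.041   0.1096] F [7.8 7.6 3.9] M [ 1.08 -1.22  0.02] w 0.0185
yaw z 65.82 tiltx [ 0.008  0.003 -1.   ] q [-0.21  0.31  1.78  0.01  1.04 -1.36]
shift cm [0.66 0.33 0.72] turn x -2.18
```

```bash
python3 -m crank '[[0,0,-0.4,0,0,0,1],[0,0,-0.4,0,0,0,1]]' 60;python3 s.py .533 -.033 .103 68
```

```text
clock: 11.02
position: [0.5329, -0.0413, 0.1096]
ee_rot: [0.599, -0.383, 0.589, 0.384]
contact_force: [11.8, 16.4, 2.7]
width: 0.0186
t 11.03 pos [ 0.5329 -0.0413  0.1096] F [11.8 16.4  2.7] M [ 2.65 -1.87  0.01] w 0.0186
yaw z 65.7 tiltx [ 0.011  0.01  -1.   ] q [-0.22  0.31  1.78  0.01  1.04 -1.37]
shift cm [0.67 0.33 0.75] turn x -2.3
```

```bash
for p in -22 68 158 248; do python3 arc.py $p $((p+90)) 5; echo; done
```

```text
[0.28, 1.38]
[0.96, 2.61]
[2.0, 3.56]
[3.28, 4.15]
[4.68, 4.32]

[1.38, -0.28]
[2.61, -0.96]
[3.56, -2.0]
[4.15, -3.28]
[4.32, -4.68]

[-0.28, -1.38]
[-0.96, -2.61]
[-2.0, -3.56]
[-3.28, -4.15]
[-4.68, -4.32]

[-1.38, 0.28]
[-2.61, 0.96]
[-3.56, 2.0]
[-4.15, 3.28]
[-4.32, 4.68]
```

```bash
python3 -m crank '[[0,0.28,2.08,0,0,0,1],[0,0.96,3.31,0,0,0,1],[0,2,4.26,0,0,0,1],[0,3.28,4.85,0,0,0,1],[0,4.68,5.02,0,0,0,1]]' 60;python3 s.py .533 -.041 .11; python3 -m crank '[[0,1.38,-0.28,0,0,0,1],[0,2.61,-0.96,0,0,0,1],[0,3.56,-2,0,0,0,1],[0,4.15,-3.28,0,0,0,1],[0,4.32,-4.68,0,0,0,1]]';python3 s.py .533 -.041 .11
```

```text
clock: 11.65
position: [0.5076, 0.0181, 0.1095]
ee_rot: [0.594, -0.387, 0.592, 0.383]
contact_force: [2.6, -2.8, 7.6]
width: 0.0184
t 11.65 pos [0.5076 0.0181 0.1095] F [ 2.6 -2.8  7.6] M [-0.64 -0.48  0.01] w 0.0184
yaw z 65.98 tiltx [ 0.005 -0.002 -1.   ] q [-0.1   0.28  1.84 -0.    1.02 -1.25]
shift cm [-0.02 -4.73 -4.36] turn x None
clock: 12.28
position: [0.4496, -0.0069, 0.1096]
ee_rot: [0.595, -0.386, 0.591, 0.383]
contact_force: [6.2, 0.3, 2.3]
width: 0.0183
t 12.28 pos [ 0.4496 -0.0069  0.1096] F [6.2 0.3 2.3] M [ 0.21 -1.31  0.05] w 0.0183
yaw z 65.93 tiltx [ 0.007 -0.001 -1.   ] q [-0.17  0.19  1.95  0.    0.99 -1.32]
shift cm [ 0.01 -9.01  0.29] turn x None
```

```bash
python3 -m crank '[[0,-0.28,-1.38,0,0,0,1],[0,-0.96,-2.61,0,0,0,1],[0,-2,-3.56,0,0,0,1],[0,-3.28,-4.15,0,0,0,1],[0,-4.68,-4.32,0,0,0,1]]' 60;python3 s.py .533 -.041 .11; python3 -m crank '[[0,-1.38,0.28,0,0,0,1],[0,-2.61,0.96,0,0,0,1],[0,-3.56,2,0,0,0,1],[0,-4.15,3.28,0,0,0,1],[0,-4.32,4.68,0,0,0,1]]';python3 s.py .533 -.041 .11
```

```text
clock: 12.9
position: [0.4708, -0.0641, 0.1094]
ee_rot: [0.593, -0.383, 0.594, 0.386]
contact_force: [-2.0, 6.0, 13.5]
width: 0.0183
t 12.9 pos [ 0.4708 -0.0641  0.1094] F [-2.   6.  13.5] M [ 0.94  0.29 -0.02] w 0.0183
yaw z 65.88 tiltx [-0.003  0.002 -1.   ] q [-0.28  0.24  1.9   0.    1.01 -1.43]
shift cm [-0.07 -4.73  4.65] turn x None
clock: 13.52
position: [0.5322, -0.0429, 0.1095]
ee_rot: [0.593, -0.387, 0.594, 0.383]
contact_force: [1.2, -5.2, 7.5]
width: 0.0183
t 13.53 pos [ 0.5322 -0.0429  0.1095] F [ 1.2 -5.2  7.5] M [-0.9  -0.22 -0.04] w 0.0183
yaw z 65.98 tiltx [ 0.003 -0.006 -1.   ] q [-0.21  0.31  1.78 -0.01  1.05 -1.36]
shift cm [-0.05  0.    0.21] turn x None
```

```bash
python3 -m crank '[[0,0.28,1.38,0,0,0,1],[0,0.96,2.61,0,0,0,1],[0,2,3.56,0,0,0,1],[0,3.28,4.15,0,0,0,1],[0,4.68,4.32,0,0,0,1]]' 60;python3 s.py .533 -.041 .11; python3 -m crank '[[0,1.38,-0.28,0,0,0,1],[0,2.61,-0.96,0,0,0,1],[0,3.56,-2,0,0,0,1],[0,4.15,-3.28,0,0,0,1],[0,4.32,-4.68,0,0,0,1]]';python3 s.py .533 -.041 .11
```

```text
clock: 14.15
position: [0.5083, 0.0178, 0.1096]
ee_rot: [0.594, -0.387, 0.592, 0.383]
contact_force: [5.2, -4.1, 5.9]
width: 0.0184
t 14.15 pos [0.5083 0.0178 0.1096] F [ 5.2 -4.1  5.9] M [-0.62 -0.67 -0.  ] w 0.0184
yaw z 65.97 tiltx [ 0.006 -0.003 -1.   ] q [-0.1   0.28  1.84 -0.    1.02 -1.25]
shift cm [-0.01 -4.65 -4.37] turn x None
clock: 14.78
position: [0.4498, -0.0065, 0.1095]
ee_rot: [0.595, -0.386, 0.591, 0.383]
contact_force: [7.1, 3.3, 2.6]
width: 0.0188
t 14.78 pos [ 0.4498 -0.0065  0.1095] F [7.1 3.3 2.6] M [ 0.37 -1.4   0.01] w 0.0188
yaw z 65.91 tiltx [ 0.007  0.    -1.   ] q [-0.17  0.2   1.95  0.    0.99 -1.32]
shift cm [ 0.01 -9.01  0.25] turn x None
```

```bash
python3 -m crank '[[0,-0.28,-1.38,0,0,0,1],[0,-0.96,-2.61,0,0,0,1],[0,-2,-3.56,0,0,0,1],[0,-3.28,-4.15,0,0,0,1],[0,-4.68,-4.32,0,0,0,1]]' 60;python3 s.py .533 -.041 .11; python3 -m crank '[[0,-1.38,0.28,0,0,0,1],[0,-2.61,0.96,0,0,0,1],[0,-3.56,2,0,0,0,1],[0,-4.15,3.28,0,0,0,1],[0,-4.32,4.68,0,0,0,1]]';python3 s.py .533 -.041 .11
```

```text
clock: 15.4
position: [0.4701, -0.0637, 0.1094]
ee_rot: [0.593, -0.383, 0.594, 0.386]
contact_force: [-2.8, 5.4, 16.5]
width: 0.0184
t 15.4 pos [ 0.4701 -0.0637  0.1094] F [-2.8  5.4 16.5] M [ 1.02  0.45 -0.01] w 0.0184
yaw z 65.88 tiltx [-0.004  0.003 -1.   ] q [-0.28  0.23  1.9   0.    1.01 -1.43]
shift cm [-0.08 -4.81  4.65] turn x None
clock: 16.02
position: [0.5319, -0.0435, 0.1095]
ee_rot: [0.592, -0.388, 0.594, 0.383]
contact_force: [0.6, -7.7, 8.0]
width: 0.0184
t 16.02 pos [ 0.5319 -0.0435  0.1095] F [ 0.6 -7.7  8. ] M [-1.16 -0.14  0.01] w 0.0184
yaw z 66.01 tiltx [ 0.002 -0.008 -1.   ] q [-0.21  0.31  1.78 -0.01  1.05 -1.36]
shift cm [-0.05 -0.    0.27] turn x None
```

```bash
python3 -m crank '[[0,0,0.3,0,0,0,1],[0,0,0.3,0,0,0,1],[0,0,0.3,0,0,0,1]]' 60;python3 s.py .533 -.041 .11
```

```text
clock: 16.4
position: [0.5336, -0.0395, 0.1096]
ee_rot: [0.593, -0.387, 0.593, 0.383]
contact_force: [3.3, -5.4, 6.4]
width: 0.0182
t 16.4 pos [ 0.5336 -0.0395  0.1096] F [ 3.3 -5.4  6.4] M [-0.75 -0.5  -0.01] w 0.0182
yaw z 65.99 tiltx [ 0.004 -0.005 -1.   ] q [-0.2   0.31  1.78 -0.    1.05 -1.35]
shift cm [-0.04 -0.01 -0.16] turn x None
```

```bash
python3 -m crank '[[0,0,-0.14,0,0,0,1],[0,0,-0.14,0,0,0,1],[0,0,-0.14,0,0,0,1]]' 60;python3 s.py .533 -.041 .11; python3 -m crank '[[0,0,0,0,0,0,1],[0,0,0,0,0,0,1],[0,0,0,0,0,0,1],[0,0,0,0,0,0,1],[0,0,0,0,0,0,1]]' 60;python3 s.py .533 -.041 .11;python3 - <<'E'
from h import *
i=eyes.get_image("wrist"); cv2.imwrite("pics/wrist5.png",cv2.resize(i["color"][20:320,100:500],None,fx=2,fy=2,interpolation=cv2.INTER_CUBIC))
for n in ["side","top"]:
  i=eyes.get_image(n); cv2.imwrite(f"pics/{n}5.png",i["color"])
  c=cloud(i)
  m=(c[...,2]>.094)&(c[...,2]<.125)&(np.hypot(c[...,0]-.556,c[...,1]-.143)<.04); q=c[m]
  if len(q)>20: print(n,len(q),np.percentile(q[:,2],[50,95]),cv2.minAreaRect((q[:,:2]*1000).astype(np.float32)))
E
```

```text
clock: 16.77
position: [0.5333, -0.0402, 0.1095]
ee_rot: [0.594, -0.387, 0.593, 0.383]
contact_force: [3.9, -2.8, 6.6]
width: 0.0185
t 16.77 pos [ 0.5333 -0.0402  0.1095] F [ 3.9 -2.8  6.6] M [-0.48 -0.69  0.03] w 0.0185
yaw z 65.96 tiltx [ 0.004 -0.004 -1.   ] q [-0.2   0.31  1.78 -0.    1.04 -1.35]
shift cm [-0.05 -0.01 -0.09] turn x None
clock: 17.4
position: [0.5333, -0.0402, 0.1095]
ee_rot: [0.594, -0.387, 0.593, 0.383]
contact_force: [4.2, -3.4, 5.8]
width: 0.0184
t 17.4 pos [ 0.5333 -0.0402  0.1095] F [ 4.2 -3.4  5.8] M [-0.46 -0.66  0.  ] w 0.0184
yaw z 65.96 tiltx [ 0.004 -0.004 -1.   ] q [-0.2   0.31  1.78 -0.    1.04 -1.35]
shift cm [-0.05 -0.01 -0.09] turn x None
side 161 [0.10622516 0.10874731] ((556.7598876953125, 144.62265014648438), (13.924582481384277, 50.32158660888672), 8.52996826171875)
top 135 [0.1088929  0.11146247] ((555.5989990234375, 143.29031372070312), (13.858949661254883, 48.95545196533203), 7.5970635414123535)
```

View pics/wrist5.png

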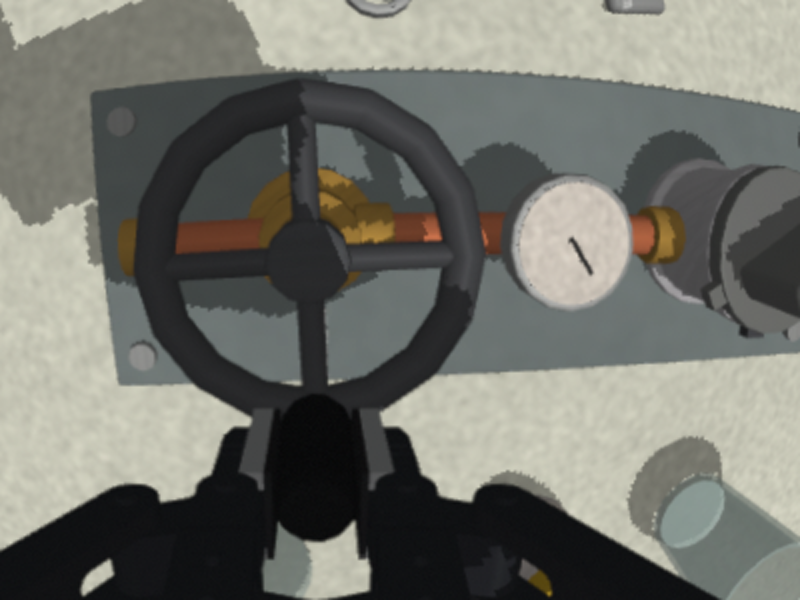

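View pics/side5.png

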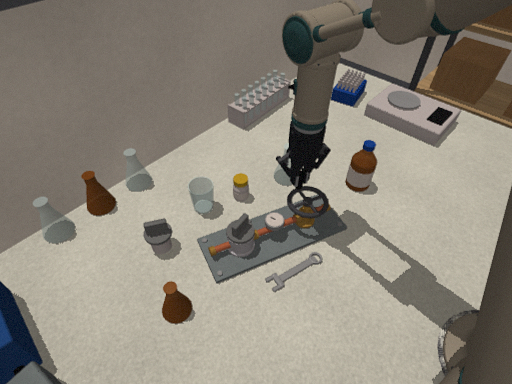

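View pics/top5.png

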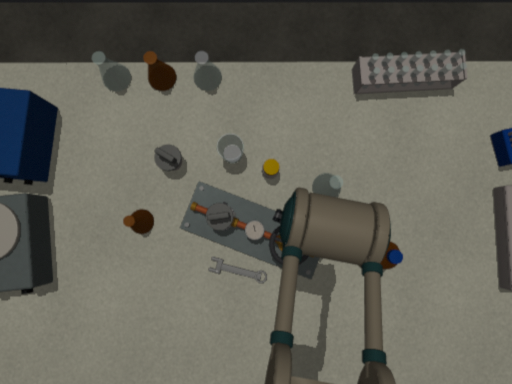

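```bash
python3 -m crank '[[0,0,-0.1,0,0,0,1],[0,0,-0.1,0,0,0,1],[0,0,-0.1,0,0,0,1]]' 60; python3 -m crank '[[0,0,0,0,0,0,1],[0,0,0,0,0,0,1],[0,0,0,0,0,0,1],[0,0,0,0,0,0,1],[0,0,0,0,0,0,1]]' 60;python3 s.py .533 -.041 .11
```

```text
clock: 17.92
position: [0.533, -0.041, 0.1096]
ee_rot: [0.594, -0.387, 0.592, 0.383]
contact_force: [4.5, -3.3, 6.1]
width: 0.0184
clock: 18.55
position: [0.5329, -0.041, 0.1096]
ee_rot: [0.594, -0.387, 0.592, 0.383]
contact_force: [3.3, -2.2, 5.5]
width: 0.0184
t 18.55 pos [ 0.5329 -0.041   0.1096] F [ 3.3 -2.2  5.5] M [-0.43 -0.71 -0.  ] w 0.0184
yaw z 65.95 tiltx [ 0.005 -0.004 -1.   ] q [-0.21  0.31  1.78 -0.    1.04 -1.35]
shift cm [-0.04 -0.    0.01] turn x None
```

```bash
python3 -c "
from rig import manip
print(manip.sign_off())"
```

```text
the job is handed in; nothing more can be done
None
```

The job is done and was handed in at about 18.5 s of the 70 s allowed. No verdict was reported.

- **Filter:** I pushed the cartridge down until it met firm resistance at 37 N, then turned it clockwise to its stop. In the last pictures the bar's top is 109 mm (side camera) to 111 mm (top camera) above the bench; 109 mm is home. It had turned about 60° (1.05 rad) from the panel's x axis.
- **Valve:** The handle looked almost closed at the start, but the wheel turned freely past that point. It had been about one turn open. I turned it clockwise to a clear stop and then opened it two full turns.
- **Final hold:** I am still gripping the handle with 60 N. The grip is about 0.3 mm from where it was at the closed stop, which is under 1° of wheel turn, and it held steady over the last 0.6 s. I trimmed it about 2 mm forward and back at the end, because the tool had lagged a little during the turns.
- **Checks:** Every wrist force I read stayed under 40 N. In the last side and top views the glassware, jar, spare filter and spanner are where they began. The arm partly hides the reagent bottle and flask_a (the clear conical flask by the panel) in the top view.
- **Disagreement:** The measured tool height was about 4 mm above what I commanded while holding the filter bar and the handle. That left both grips slightly high, with no effect that I could see.

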